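Isolate the cheese cutter before cleaning

ROBOT

A 6-joint arm with a two-finger parallel gripper is mounted at the origin on the work surface. World frame = base frame: x ahead of the robot, y to its left, z up, the work surface at z = 0. Lengths are in mm, angles in rad, forces in N, time in s.
With the tool pointing down it reaches from about 425 to 925 mm from the base axis. Payload 12.5 kg.
Tool frame: the origin (TCP) lies between the finger pads; the fingertips stand 8 mm ahead of it and the grasp point (between the pads) lies 11 mm behind it (bot.nose_length is the x of the fingertips in the tool frame, in mm); x points along the fingers, y is the direction in which the jaws open and shut, and the axes are right-handed (so a half turn about x gives the same grasp; the last joint's range is limited). The gripper opens to 85 mm and grips with 20 to 120 N. Pads are 22 mm wide; open, the fingers measure 114 mm over their backs; the gripper's body (76 mm by 85 mm) begins 54 mm behind the grasp point. The pads swing forward as they close: fully open they stand 13 mm farther back than shut.
Start: joints at [-1.354, 0.491, 1.559, -0, 1.092, -0.106], TCP at [198.287, -592.728, 239.327] pointing down, gripper open.
Joint ranges: [-3.1, 3.1], [-0.84, 2.19], [0.05, 2.79], [-1.13, 4.28], [0.06, 2.93], [-2.69, 2.69]. Speed limits (rad/s): [2.22, 2.22, 2.79, 3.14, 3.14, 3.14].

INTERFACE

Orientations are given as a rotation vector (axis times angle).
In Python, from workcell import bot gives the robot as it stands.
- The arm moves only by the tool apply_moves, never from a script. Its argument "rows" is a list of rows, each a list of 3 entries, a list of its own where there are three numbers: the shift along the tool's x, y, z in mm, then the turn, a rotation vector about the tool's x, y, z in degrees, then the gripper's target within -1 to 1 (fully open at 1, half-way at 0, shut at -1). In form: [[[x, y, z], [rx, ry, rz], fingers], ...]. A call has exactly 5 rows; each row is the pose to reach, as a shift and turn from the pose commanded when the call began, along the tool's axes at that moment; what a row does not reach only later rows make up. A row lasts 1/8 s, in which the tool goes at most 62.5 mm and 10.7 degrees, less where a joint would pass 70% of its speed; a pose out of reach is approached as far as the arm can. A call with a gripper value outside its range is refused whole. The fingers move at their own pace and stop on an object; "squeeze" is the grip in N (left out, the last holds). Time passes only in rows, so rows that repeat a pose let the fingers close, or fill a call up. It gives the time, the measured TCP pose, the force and the opening at its end, in the units of the state.
- bot.get_obs(): the state, without advancing time (a new reading comes with each control period).
- bot.grab_frame(name): name is "scene" or "top" or "wrist"; returns the picture (400x640x3 uint8, blue, green, red); there is no depth.
- bot.camera_params(name): a dict with "fov_y" (degrees; the focal length in pixels is half the picture's height over the tangent of half this angle, whatever the lens; pixels are square), "cx", "cy" (the principal point, pixels), "origin" and "attitude" of the camera in the world; the wrist camera has in their place "hand_eye" (4x4, takes a point from camera to tool coordinates, whose origin is the TCP and whose axes are the tool frame's). Camera axes: x right, y up, looking along -z (the intrinsics and any distortion apply to the point x, -y, -z); pixel columns grow to the right and rows downward; lengths in mm; the calibration is good to about 2 mm. A picture is of the moment at which its call begins: read the wrist's pose just before it. camera_params takes no time and is no camera call.
- bot.finish_job(): hands the job in, once; it reports no verdict.
The state is a dict: "time": time; "joint_positions": joint angles; "dq": joint speeds; "joint_efforts": joint torques, N m; "eef_pos": TCP position; "tcp_rot": TCP orientation; "wrist_force": force on the tool from outside, world axes, zero at the start; "torque": the same for the moment, N m; "opening": finger opening in mm.
Only numpy, scipy, OpenCV 4.12 (cv2) and the standard library are available. Lean on these libraries where they do the work, as an engineer would, in place of code of your own. Each camera call takes 0.05 s, during which the arm holds its last target.

TASK

The cheese cutter is about to be cleaned, so make it safe: turn the red isolator handle clockwise until you feel it come up against its off stop, without forcing it past (the orange tell-tale tab must not be dragged round), and only then swing the steel lockout hasp fully out to the side by its black post. Leave the handle at off and the hasp out, let go of both, and do not disturb the cheeses and the cheese knife on the counter.

Things in the scene. Friction and masses are not known exactly. Their poses are not given: they have to be found in the camera images.
- panel: Fixed grey isolator head, 210 x 220 x 50 mm, on a steel foot; its upper face is tilted 0.35 rad towards the robot side. Origin: centre of that face, on the handle's axis, 110 mm above the counter. z: out of the face (along the handle's axis), x: up the slope, away from the robot, y: to the left seen from the robot.
- handle_mid (a point): Centre of the red bar handle, on its turning axis, 35 mm above the face. Bar 124 x 26 x 34 mm (18 to 52 mm above the face) on a black collar 52 mm across, 16 mm high. x: along the bar to its white-marked end; z: turning axis, as the panel's. It turns clockwise seen from above, 1.55 to 1.9 rad from start to off: usually needs a regrasp. 0.3 N m friction; stays where left.
- handle_tip (a point): Point in the red bar 55 mm from the axis, under the white mark, 35 mm above the face. It starts roughly towards panel +y and at off points within 0.35 rad of panel +x. The bar sits a little differently on its hidden shaft each time, so the off stop cannot be seen, only felt: friction is 0.3 N m, a resistance of 0.7 to 1 N m is the stop, above 1.2 N m it is forced.
- hasp (a joint): Angle of the steel hasp: 0 stowed, along panel +x near the right edge (starts 0 to 0.08); swings clockwise seen from above, in the panel's plane, to 1.6 at its stop, fully out to panel -y. Stays where left; needs about 2 N at the post. A hidden interlock blocks it near 0.25 rad unless the handle is within about 0.05 rad of its off stop; if blocked, close it and turn the handle clockwise further.
- telltale (a joint): Orange tell-tale tab flat on the panel, 26 x 16 mm, 2 to 7 mm above the face, on the robot side of the collar, 47 mm from the handle's axis. 0 as it must stay (always so at the start); forcing the handle past its off stop with more than 1.2 N m drags it clockwise with the handle and it stays there (up to 0.4 rad).
- hasp_post (a point): Half-way up the hasp's black post: 18 mm diameter, 8 to 44 mm above the panel face, this point 26 mm above it. The hasp is a steel plate 100 x 26 x 6 mm pivoted at panel x = 0, y = -75 mm; the post is 75 mm from the pivot and, being round, turns in a light grip.
- wedge_mid (a point): Bystander: pale three-sided wedge of cheese with a dark red rind, 130 mm, 55 mm high, loose on the counter; point at its centre.
- round_mid (a point): Bystander: white round cheese, 110 mm diameter, 36 mm high, loose; point at its centre.
- cutter_mid (a point): Bystander: cheese knife with a dark wooden handle and a steel blade, 215 mm long, 22 mm high, loose; point in its handle.

How it is judged:
By the outcome, as a careful person would: the job done as asked, in the order asked, and still so for the second after the job is handed in, with the robot touching nothing.
It also fails if it takes over 72 s, if anything falls off the work surface, if the arm or the gripper's body presses on something with over 40 N, if the wrist force passes 120 N, or if a joint passes its speed limit or range.

## Working session

There is one attempt and no reset: what is moved stays moved. The work goes in short steps, Python scripts to look and compute and a tool call to move; the robot and the scene stay as the last step left them, time stands still between calls to the robot, and variables do not carry over. Pictures are saved under pics/ and viewed, and the job is handed in when it is done.

Besides the shell and the picture viewer there is one more tool, called as name(argument=value, ...) on one line, values as JSON. apply_moves: Moves the arm, as the interface text tells. Its arguments: {"type":"object","properties":{"rows":{"type":"array"},"squeeze":{"type":"number"}},"required":["rows"]}

```bash
ls; mkdir -p pics; python3 - <<'E'
from workcell import bot
import cv2
print(bot.get_obs())
for n in ("scene","top","wrist"):
    print(n,bot.camera_params(n))
    cv2.imwrite(f"pics/{n}0.png",bot.grab_frame(n))
print(bot.nose_length)
E
```

```text
pics
{'time': 0.0, 'joint_positions': array([-1.35358415e+00,  4.91572547e-01,  1.55949882e+00,  1.02359567e-05,
        1.09171898e+00, -1.05607286e-01]), 'dq': array([-0.00015164,  0.00039132,  0.00081561, -0.0007914 , -0.00069382,
        0.00101229]), 'joint_efforts': array([-5.69419954e-04, -6.18451524e+01, -2.61591429e+01, -3.22818346e-05,
        4.14726790e-03, -1.04108491e-05]), 'eef_pos': array([ 198.2425442 , -592.46949218,  238.70267184]), 'tcp_rot': array([ 2.04730275,  0.33460018, -2.04742251]), 'wrist_force': array([ 0.08486209, -0.04347895,  0.10351001]), 'torque': array([-0.03773191, -0.01884162,  0.01137937]), 'opening': 85.30093052362749}
scene {'fov_y': 50.38776742575125, 'cx': 322.03725244559496, 'cy': 201.521876590478, 'origin': array([1360.72156672,  420.31289657,  970.55899383]), 'attitude': array([0.49639121, 0.83371959, 1.92253847])}
top {'fov_y': 44.66044470205089, 'cx': 321.2310629711422, 'cy': 207.64922016815376, 'origin': array([ 435.54652155,    6.93242672, 1356.3778402 ]), 'attitude': array([ 0.08062908, -0.08111424, -1.5912057 ])}
wrist {'fov_y': 64.17004594808097, 'cx': 315.5477419166963, 'cy': 208.77438005129844, 'hand_eye': array([[-9.22120577e-04,  2.94860544e-01, -9.55539852e-01,
        -1.34867954e+02],
       [ 9.99999161e-01,  1.14115274e-03, -6.12887977e-04,
        -6.47205484e-01],
       [ 9.09700434e-04, -9.55539616e-01, -2.94861349e-01,
        -7.71078972e+01],
       [ 0.00000000e+00,  0.00000000e+00,  0.00000000e+00,
         1.00000000e+00]])}
8.0
```

View pics/scene0.png

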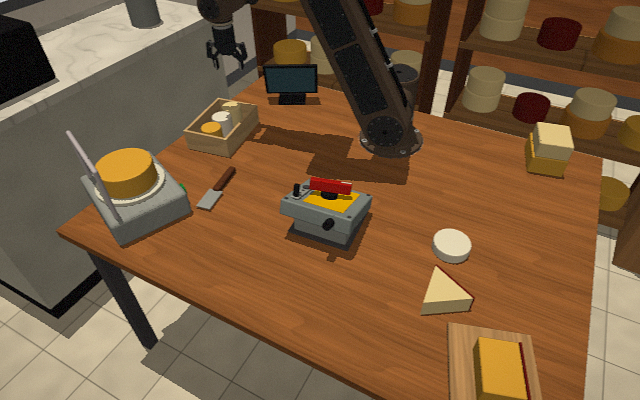

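View pics/top0.png

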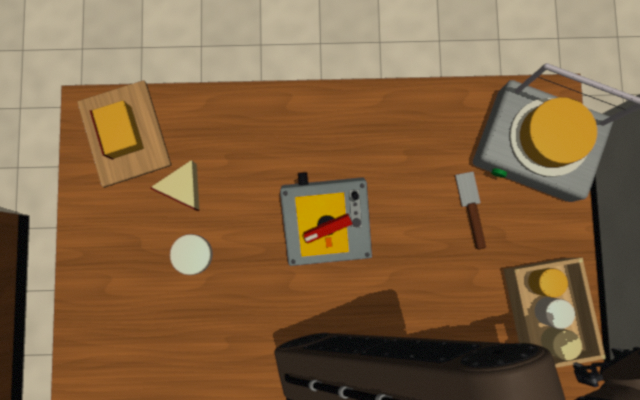

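View pics/wrist0.png

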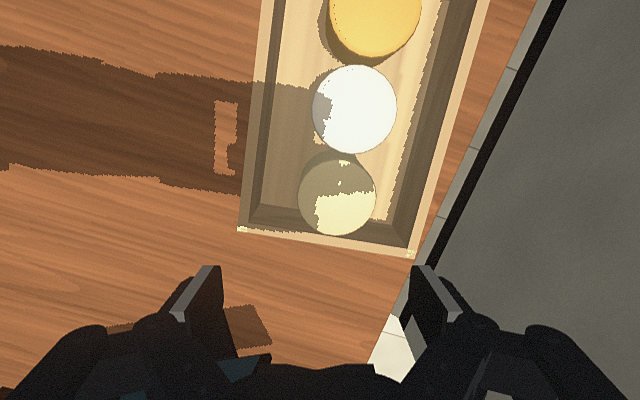

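```bash
cat > h.py <<'E'
import numpy as np, cv2
from scipy.spatial.transform import Rotation as R
from workcell import bot
def cam(name,obs=None):
    p=bot.camera_params(name); f=200/np.tan(np.radians(p['fov_y']/2))
    if 'hand_eye' in p:
        o=obs or bot.get_obs()
        T=np.eye(4);T[:3,:3]=R.from_rotvec(o['tcp_rot']).as_matrix();T[:3,3]=o['eef_pos']
        M=T@p['hand_eye']; return f,p['cx'],p['cy'],M[:3,3],M[:3,:3]
    return f,p['cx'],p['cy'],np.array(p['origin']),R.from_rotvec(p['attitude']).as_matrix()
def ray(c,uv):
    f,cx,cy,o,A=c
    d=A@np.array([(uv[0]-cx)/f,-(uv[1]-cy)/f,-1.]); return o,d/np.linalg.norm(d)
def proj(c,P):
    f,cx,cy,o,A=c; q=A.T@(np.asarray(P)-o); return np.array([cx+f*q[0]/-q[2],cy-f*q[1]/-q[2]])
def onplane(c,uv,p0,n=(0,0,1)):
    o,d=ray(c,uv); n=np.array(n,float); return o+d*(n@(np.array(p0)-o))/(n@d)
def tri(obs):
    A=np.zeros((3,3));b=np.zeros(3)
    for c,uv in obs:
        o,d=ray(c,uv);M=np.eye(3)-np.outer(d,d);A+=M;b+=M@o
    return np.linalg.solve(A,b)
E
python3 - <<'E'
from h import *
t=cv2.imread('pics/top0.png');s=cv2.imread('pics/scene0.png')
a=cv2.resize(t[165:280,260:400],None,fx=5,fy=5,interpolation=cv2.INTER_CUBIC)
b=cv2.resize(s[160:270,265:390],None,fx=5,fy=5,interpolation=cv2.INTER_CUBIC)
cv2.imwrite('pics/tz.png',a);cv2.imwrite('pics/sz.png',b)
c=cam('top')
for uv in [(327,222),(319,225),(470,210),(190,255),(180,185)]: print(uv,onplane(c,uv,(0,0,100)).round(),onplane(c,uv,(0,0,20)).round())
E
```

```text
(327, 222) [527.  -9. 100.] [533. -10.  20.]
(319, 225) [520.  12. 100.] [525.  12.  20.]
(470, 210) [ 550. -380.  100.] [ 558. -405.   20.]
(190, 255) [450. 345. 100.] [451. 366.  20.]
(180, 185) [632. 372. 100.] [645. 395.  20.]
```

View pics/tz.png

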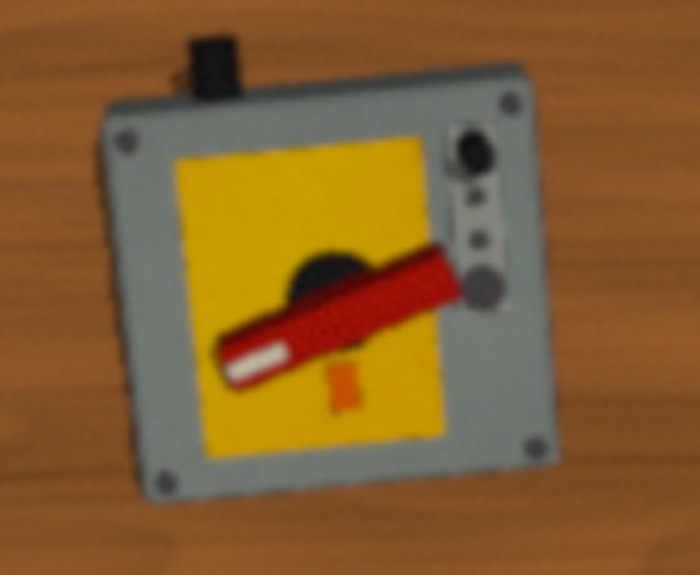

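View pics/sz.png

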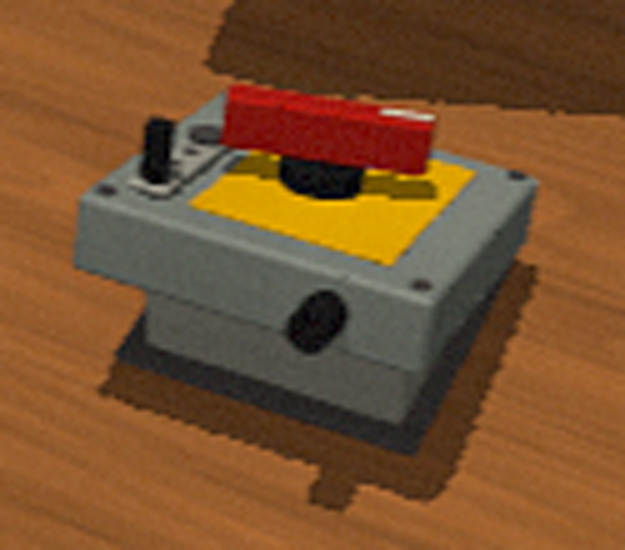

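```bash
python3 - <<'E'
from h import *
ct=cam('top');cs=cam('scene')
T=lambda z:(260+z[0]/5-.4,165+z[1]/5-.4)
S=lambda z:(265+z[0]/5-.4,160+z[1]/5-.4)
P={}
for k,a,b in [('++',(127,141),(421,285)),('-+',(510,103),(107,190)),('+-',(165,483),(517,175)),('post top',(473,148),(158,122)),('mark',(255,362),(408,115)),('barend',(445,262),(240,92))]:
    p=tri([(ct,T(a)),(cs,S(b))]);P[k]=p
    print(k,p.round(1),proj(ct,p)-T(a),proj(cs,p)-S(b))
mid=(P['-+']+P['+-'])/2
ex=P['++']-P['+-'];ey=P['++']-P['-+'];n=np.cross(ex,ey);n/=np.linalg.norm(n)
print(mid,ex,ey,n,np.arcsin(np.linalg.norm(n[:2])),'yaw ex',np.arctan2(ex[1],ex[0]),'yaw ey',np.arctan2(-ey[0],ey[1]))
o=bot.get_obs();print(R.from_rotvec(o['tcp_rot']).as_matrix().round(3))
E
```

```text
++ [600.4  96.3 138.4] [-0.23840235  0.10929567] [-0.24038148 -0.00962796]
-+ [615.2 -97.1 138.9] [-0.3403033   0.18853547] [-0.33819895 -0.03763331]
+- [428.1  83.7  75.9] [-0.27907909  0.12431994] [-0.25596774 -0.00388999]
post top [588.1 -75.8 178.4] [-0.02189077  0.01185483] [-0.02122149 -0.00215457]
mark [487.1  33.8 150.4] [-0.26452423  0.12441242] [-0.24479114 -0.00979735]
barend [532.  -58.  166.2] [-1.37746275  0.70323095] [-1.28628424 -0.11589324]
[521.67110312  -6.69061486 107.42783268] [172.31294849  12.60409368  62.50756446] [-14.82922597 193.45222341  -0.5208895 ] [-0.33939949 -0.02348494  0.94034911] 0.34714131847983437 yaw ex 0.0730164891243875 yaw ey 0.07650613501666806
[[-0.     0.317 -0.948]
 [ 0.001 -0.948 -0.317]
 [-1.    -0.001 -0.   ]]
```

```bash
cat >> h.py <<'E'
O=np.array([521.7,-6.7,109.]); YAW=0.075; TILT=0.35
def panel():
    return R.from_euler('z',YAW).as_matrix()@R.from_euler('y',-TILT).as_matrix()
def toolR(a):
    # tool x = -n, tool y at panel angle a (rad from panel x)
    P=panel(); x=-P[:,2]; y=P@np.array([np.cos(a),np.sin(a),0]); return np.column_stack([x,y,np.cross(x,y)])
def rel(pos,Rt,o=None):
    o=o or bot.get_obs(); R0=R.from_rotvec(o['tcp_rot']).as_matrix()
    return (R0.T@(np.asarray(pos)-o['eef_pos'])).round(1), np.degrees(R.from_matrix(R0.T@Rt).as_rotvec()).round(2)
def topanel(p): return panel().T@(np.asarray(p)-O)
def frompanel(q): return O+panel()@np.asarray(q,float)
E
python3 - <<'E'
from h import *
print(panel())
for p in [[487.1,33.8,150.4],[532,-58,166.2],[588.1,-75.8,178.4]]: print(topanel(p))
a=np.radians(22)
print(rel([500,-350,260],toolR(a)), rel(frompanel([0,0,125]),toolR(a)),frompanel([0,0,125]))
E
```

```text
[[ 0.93673197 -0.07492971 -0.34193386]
 [ 0.07038692  0.99718882 -0.02569323]
 [ 0.34289781  0.          0.93937271]]
[-15.36428641  42.97871501  49.68036594]
[ 25.65124471 -51.92756235  51.52826324]
[ 81.132374   -73.88107989  44.26346037]
(array([ -21. , -134.3, -363.1]), array([-96.7 ,  10.22,  20.26])) (array([  12.9, -463.5, -451. ]), array([-96.7 ,  10.22,  20.26])) [478.95826758  -9.91165404 226.42158911]
```

apply_moves(rows=[[[-21,-134,-363],[-97,10,20],1],[[-21,-134,-363],[-97,10,20],1],[[-21,-134,-363],[-97,10,20],1],[[-21,-134,-363],[-97,10,20],1],[[-21,-134,-363],[-97,10,20],1]])

```text
time: 0.78
eef_pos: [443.0, -395.8, 256.4]
tcp_rot: [1.504, 0.862, -1.297]
wrist_force: [0.1, -0.8, 0.2]
opening: 85.2
```

```bash
python3 - <<'E'
from h import *
a=np.radians(22)
print(bot.get_obs());print(rel(frompanel([0,0,125]),toolR(a)))
E
```

```text
{'time': 0.775, 'joint_positions': array([-0.88592407,  0.36939411,  1.73300875,  0.14221099,  0.87047026,
       -0.64324246]), 'dq': array([ 0.78917966, -0.02772437,  0.00468463,  0.22580083, -0.23245618,
       -0.8211581 ]), 'joint_efforts': array([-6.38862088e+00, -5.43877780e+01, -2.45614618e+01, -1.05501779e-01,
        2.36786634e-02,  1.36237811e+00]), 'eef_pos': array([ 442.96550027, -395.82230035,  256.37746621]), 'tcp_rot': array([ 1.50437184,  0.86237641, -1.29728391]), 'wrist_force': array([ 0.06576834, -0.81277197,  0.24477615]), 'torque': array([0.00761607, 0.07198787, 0.00905533]), 'opening': 85.2378123760058}
(array([  11.4,  -93.4, -377.2]), array([-44.02,   4.66,   9.43]))
```

apply_moves(rows=[[[11,-93,-377],[-44,4.7,9.4],1],[[11,-93,-377],[-44,4.7,9.4],1],[[11,-93,-377],[-44,4.7,9.4],1],[[11,-93,-377],[-44,4.7,9.4],1],[[11,-93,-377],[-44,4.7,9.4],1]])

```text
time: 1.4
eef_pos: [472.3, -85.7, 232.7]
tcp_rot: [0.986, 1.1, -0.662]
wrist_force: [0.7, 0.2, 0.2]
opening: 85.2
```

```bash
python3 - <<'E'
from h import *
a=np.radians(22)
print(bot.get_obs());print(rel(frompanel([0,0,125]),toolR(a)))
E
```

```text
{'time': 1.4, 'joint_positions': array([-0.3988949 ,  0.19978706,  2.10345629,  0.30527234,  0.54565668,
       -1.09287161]), 'dq': array([ 1.13092385, -0.08382038,  0.26277015, -0.29227206, -0.43941325,
        1.04295347]), 'joint_efforts': array([-10.39895386, -38.11971545, -20.92824519,   1.22591324,
         0.11656143,  -3.4875159 ]), 'eef_pos': array([472.31086904, -85.71675427, 232.6729044 ]), 'tcp_rot': array([ 0.98624915,  1.09969294, -0.66166621]), 'wrist_force': array([0.6907305 , 0.20714351, 0.18811364]), 'torque': array([ 0.02101899,  0.10422324, -0.00456686]), 'opening': 85.22623415217345}
(array([ 10.1,  36.7, -66.2]), array([-0.19, -0.01,  0.04]))
```

apply_moves(rows=[[[10,37,-66],[0,0,0],1],[[10,37,-66],[0,0,0],1],[[10,37,-66],[0,0,0],1],[[10,37,-66],[0,0,0],1],[[10,37,-66],[0,0,0],1]])

```text
time: 2.02
eef_pos: [479.9, -12.6, 226.8]
tcp_rot: [0.989, 1.099, -0.665]
wrist_force: [-0.1, -0.2, 1.2]
opening: 85.2
```

```bash
python3 - <<'E'
from h import *
a=np.radians(22)
o=bot.get_obs();np.save('w1.npy',np.r_[o['eef_pos'],o['tcp_rot']])
cv2.imwrite('pics/w1.png',bot.grab_frame('wrist'))
print(o);print(rel(frompanel([0,0,125]),toolR(a)))
E
```

```text
{'time': 2.025, 'joint_positions': array([-0.2142925 ,  0.20534506,  2.1167771 ,  0.20520968,  0.49276076,
       -0.83023466]), 'dq': array([-0.00073159, -0.00095779, -0.00065366, -0.00129449, -0.00016687,
        0.00349118]), 'joint_efforts': array([ 3.33939353e-01, -3.69935668e+01, -2.15310359e+01,  2.18745992e-01,
       -9.09653753e-01, -1.55475206e-02]), 'eef_pos': array([479.88664228, -12.61004101, 226.79202516]), 'tcp_rot': array([ 0.98944433,  1.09861471, -0.66543943]), 'wrist_force': array([-0.1033917 , -0.15343516,  1.24878603]), 'torque': array([0.0626884 , 0.17635376, 0.02496116]), 'opening': 85.21172229866676}
(array([ 0.1,  0.3, -2.8]), array([-0.45,  0.03,  0.1 ]))
```

View pics/w1.png

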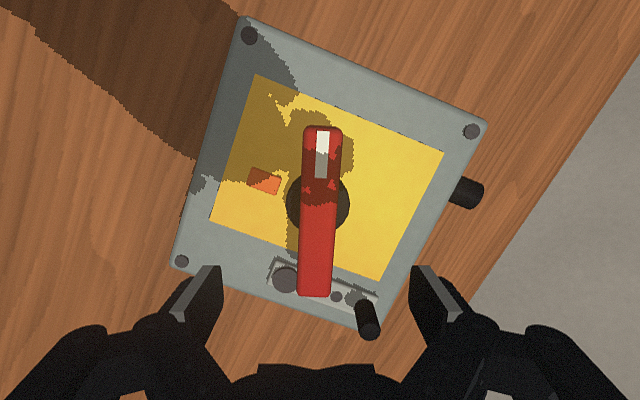

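```bash
python3 - <<'E'
from h import *
w=np.load('w1.npy');o={'eef_pos':w[:3],'tcp_rot':w[3:]}
cw=cam('wrist',o);ct=cam('top');cs=cam('scene')
T=lambda z:(260+z[0]/5-.4,165+z[1]/5-.4)
S=lambda z:(265+z[0]/5-.4,160+z[1]/5-.4)
for k,a,b,u in [('++',(127,141),(421,285),(471,131)),('+-',(165,483),(517,175),(249,35)),('--',(535,448),None,(181,262))]:
    l=[(ct,T(a)),(cw,u)]+([(cs,S(b))] if b else [])
    p=tri(l);print(k,p.round(1),topanel(p).round(1),[ (proj(c,p)-v).round(1) for c,v in l])
    q=onplane(cw,u,O,panel()[:,2]);print('   wrist on face',topanel(q).round(1))
im=cv2.imread('pics/w1.png');h=cv2.cvtColor(im,cv2.COLOR_BGR2HSV)
m=((h[...,0]<5)|(h[...,0]>174))&(h[...,1]>140)&(h[...,2]>70)
m=m.astype(np.uint8)
m=cv2.morphologyEx(m,cv2.MORPH_CLOSE,np.ones((25,25)))
n,l,st,_=cv2.connectedComponentsWithStats(m);i=1+np.argmax(st[1:,4]);print(st[i])
c,_=cv2.findContours((l==i).astype(np.uint8),0,2);c=max(c,key=cv2.contourArea)
r=cv2.minAreaRect(c);print(r)
for z in (52,):
    bx=cv2.boxPoints(r);Q=[topanel(onplane(cw,u,frompanel([0,0,z]),panel()[:,2])) for u in bx]
    print(np.round(Q,1))
z=cv2.resize(im[110:345,250:400],None,fx=2.5,fy=2.5,interpolation=cv2.INTER_CUBIC);cv2.imwrite('pics/w1z.png',z)
E
```

```text
++ [601.6  97.1 141.2] [93.2 97.5  0.3] [array([-0.6, -0.5]), array([-2.2,  0.4]), array([-0.1, -0.4])]
   wrist on face [94.8 98.4  0. ]
+- [429.4  84.5  77.6] [-90.9  97.9  -0.3] [array([-0.6, -0.4]), array([-1.9,  0.8]), array([-0.1, -0.1])]
   wrist on face [-89.7  98.9   0. ]
-- [ 443.5 -110.4   78.6] [-91.  -97.5   0.9] [array([-0.1, -0.4]), array([-1.4,  0. ])]
   wrist on face [-90.  -97.6   0. ]
[ 297  127   46  170 5709]
((319.1628723144531, 211.41871643066406), (39.050289154052734, 169.89573669433594), 2.5335588455200195)
[[  9.4 -59.7  52. ]
 [-29.   56.6  52. ]
 [ -5.7  64.6  52. ]
 [ 36.9 -50.4  52. ]]
```

View pics/w1z.png

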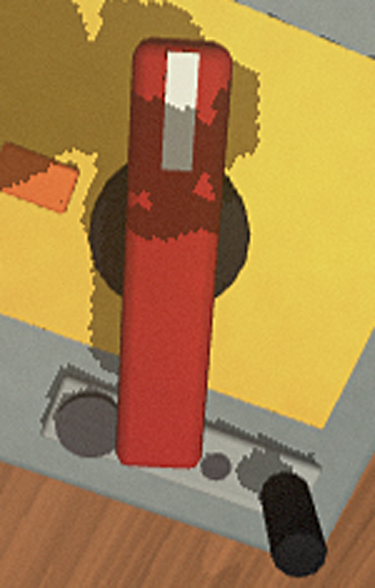

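```bash
sed -i 's/^O=.*; YAW/O=np.array([522.8,-6.6,109.7]); YAW/' h.py; cat >> h.py <<'E'
def st(o=None):
    o=o or bot.get_obs(); P=panel(); Rt=R.from_rotvec(o['tcp_rot']).as_matrix()
    y=P.T@Rt[:,1]
    print('t',round(o['time'],2),'tcp',topanel(o['eef_pos']).round(1),'jaw deg',np.degrees(np.arctan2(y[1],y[0])).round(2),'xdotn',round(float(-Rt[:,0]@P[:,2]),4),'F',(P.T@o['wrist_force']).round(1),'M',(P.T@o['torque']).round(2),'open',round(o['opening'],1),'q',o['joint_positions'].round(2))
E
python3 - <<'E'
from h import *
st();a=np.radians(19.3)
for z in (60,30): print(rel(frompanel([1,1.5,z]),toolR(a)))
E
```

```text
t 2.08 tcp [ -0.5  -2.7 124.8] jaw deg 21.55 xdotn 1.0 F [-0.4  0.4  0.2] M [0.   0.15 0.01] open 85.4 q [-0.21  0.21  2.12  0.21  0.49 -0.83]
(array([64.8,  3. , -3.4]), array([2.25, 0.03, 0.1 ]))
(array([94.8,  3.1, -3.4]), array([2.25, 0.03, 0.1 ]))
```

apply_moves(rows=[[[25,3,-3.4],[2.2,0,0],1],[[50,3,-3.4],[2.2,0,0],1],[[70,3,-3.4],[2.2,0,0],1],[[86,3,-3.4],[2.2,0,0],1],[[95,3,-3.4],[2.2,0,0],1]], squeeze=50)

```text
time: 2.7
eef_pos: [513.5, -5.2, 137.3]
tcp_rot: [1.022, 1.09, -0.688]
wrist_force: [-0.3, -0.3, 0.4]
opening: 85.4
```

```bash
python3 - <<'E'
from h import *
st()
o=bot.get_obs();cv2.imwrite('pics/w2.png',bot.grab_frame('wrist'))
E
```

```text
t 2.7 tcp [ 0.8  2.1 29.1] jaw deg 19.4 xdotn 1.0 F [-0.2 -0.3  0.5] M [-0.04  0.14 -0.02] open 85.4 q [-0.18  0.41  2.15  0.33  0.26 -0.9 ]
```

View pics/w2.png

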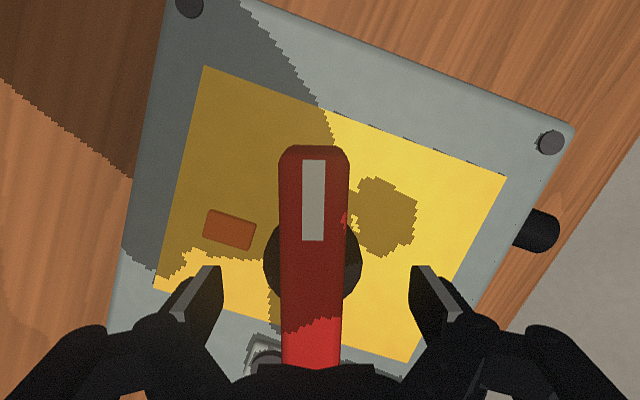

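apply_moves(rows=[[[0,0,0],[0,0,0],-1],[[0,0,0],[0,0,0],-1],[[0,0,0],[0,0,0],-1],[[0,0,0],[0,0,0],-1],[[0,0,0],[0,0,0],-1]], squeeze=50)

```text
time: 3.38
eef_pos: [511.8, -5.1, 138.2]
tcp_rot: [1.022, 1.092, -0.689]
wrist_force: [-14.3, -8.3, 10.0]
opening: 25.1
```

```bash
python3 -c "
from h import *
st()"
```

```text
t 3.38 tcp [-0.4  2.3 30.5] jaw deg 19.39 xdotn 1.0 F [-10.5  -7.3  14.5] M [-1.17  1.67 -0.21] open 25.1 q [-0.18  0.4   2.15  0.33  0.27 -0.9 ]
```

apply_moves(rows=[[[-2,-1.3,0],[0,0,0],-1],[[-2,-1.3,0],[4,0,0],-1],[[-2,-1.3,0],[10,0,0],-1],[[-2,-1.3,0],[15,0,0],-1],[[-2,-1.3,0],[20,0,0],-1]])

```text
time: 4.0
eef_pos: [511.6, -5.3, 138.7]
tcp_rot: [1.319, 0.989, -0.9]
wrist_force: [9.6, 0.3, -18.4]
opening: 25.3
```

```bash
python3 -c "
from h import *
st()"
```

```text
t 4.0 tcp [-0.4  2.1 31.1] jaw deg -0.67 xdotn 1.0 F [  2.7  -0.4 -20.6] M [ 0.14 -0.31  0.34] open 25.3 q [-0.18  0.4   2.15  0.33  0.27 -0.55]
```

apply_moves(rows=[[[1,0,0],[8,0,0],-1],[[1,0,0],[16,0,0],-1],[[1,0,0],[24,0,0],-1],[[1,0,0],[30,0,0],-1],[[1,0,0],[35,0,0],-1]])

```text
time: 4.62
eef_pos: [512.5, -5.5, 138.9]
tcp_rot: [1.824, 0.732, -1.258]
wrist_force: [3.2, -0.8, -3.7]
opening: 24.9
```

```bash
python3 -c "
from h import *
st()"
```

```text
t 4.62 tcp [ 0.4  1.8 30.9] jaw deg -35.68 xdotn 1.0 F [ 1.7 -1.  -4.6] M [-0.27 -0.28  0.32] open 24.9 q [-0.18  0.4   2.15  0.33  0.26  0.06]
```

apply_moves(rows=[[[0,0,0],[6,0,0],-1],[[0,0,0],[12,0,0],-1],[[0,0,0],[18,0,0],-1],[[0,0,0],[23,0,0],-1],[[0,0,0],[26,0,0],-1]])

```text
time: 5.25
eef_pos: [512.9, -5.9, 139.0]
tcp_rot: [2.179, 0.468, -1.513]
wrist_force: [4.4, -4.8, -5.4]
opening: 25.0
```

```bash
python3 -c "
from h import *
st()"
```

```text
t 5.25 tcp [ 0.8  1.4 30.9] jaw deg -61.63 xdotn 1.0 F [ 1.9 -5.1 -6.4] M [-0.93 -0.34  0.32] open 25.0 q [-0.18  0.4   2.15  0.33  0.26  0.51]
```

apply_moves(rows=[[[0,0,0],[1.5,0,0],-1],[[0,0,0],[3,0,0],-1],[[0,0,0],[4.5,0,0],-1],[[0,0,0],[5.5,0,0],-1],[[0,0,0],[6,0,0],-1]])

```text
time: 5.88
eef_pos: [513.0, -6.0, 139.0]
tcp_rot: [2.257, 0.397, -1.569]
wrist_force: [4.5, -6.9, -4.9]
opening: 25.1
```

```bash
python3 -c "
from h import *
st()"
```

```text
t 5.88 tcp [ 0.9  1.3 30.9] jaw deg -67.54 xdotn 1.0 F [ 2.1 -7.2 -6. ] M [-1.05 -0.32  0.34] open 25.1 q [-0.18  0.4   2.15  0.33  0.26  0.61]
```

apply_moves(rows=[[[0,0,0],[0.2,0,0],-1],[[0,0,0],[0.4,0,0],-1],[[0,0,0],[0.6,0,0],-1],[[0,0,0],[0.8,0,0],-1],[[0,0,0],[1,0,0],-1]])

```text
time: 6.5
eef_pos: [513.0, -6.1, 139.0]
tcp_rot: [2.27, 0.385, -1.578]
wrist_force: [4.8, -6.1, -4.4]
opening: 24.7
```

```bash
python3 -c "
from h import *
st()"
```

```text
t 6.5 tcp [ 0.9  1.3 30.9] jaw deg -68.53 xdotn 1.0 F [ 2.5 -6.5 -5.6] M [-1.1  -0.33  0.34] open 24.7 q [-0.18  0.4   2.15  0.33  0.26  0.63]
```

apply_moves(rows=[[[0,0,0],[0.3,0,0],-1],[[0,0,0],[0.6,0,0],-1],[[0,0,0],[0.9,0,0],-1],[[0,0,0],[1.2,0,0],-1],[[0,0,0],[1.2,0,0],-1]])

```text
time: 7.12
eef_pos: [513.0, -6.1, 139.0]
tcp_rot: [2.286, 0.37, -1.589]
wrist_force: [4.0, -6.2, -4.3]
opening: 25.3
```

```bash
python3 -c "
from h import *
st()"
```

```text
t 7.12 tcp [ 0.9  1.2 30.9] jaw deg -69.73 xdotn 1.0 F [ 1.9 -6.4 -5.3] M [-1.12 -0.32  0.17] open 25.3 q [-0.18  0.4   2.15  0.33  0.26  0.65]
```

apply_moves(rows=[[[0,0,0],[0.3,0,0],-1],[[0,0,0],[0.6,0,0],-1],[[0,0,0],[0.8,0,0],-1],[[0,0,0],[1.0,0,0],-1],[[0,0,0],[1.2,0,0],-1]])

```text
time: 7.75
eef_pos: [513.0, -6.1, 139.1]
tcp_rot: [2.301, 0.355, -1.6]
wrist_force: [4.1, -5.8, -5.8]
opening: 25.6
```

```bash
python3 -c "
from h import *
st()"
```

```text
t 7.75 tcp [ 0.9  1.2 30.9] jaw deg -70.92 xdotn 1.0 F [ 1.5 -6.1 -6.7] M [-1.19 -0.35  0.29] open 25.6 q [-0.18  0.4   2.15  0.33  0.26  0.67]
```

apply_moves(rows=[[[0,0,0],[0.3,0,0],-1],[[0,0,0],[0.6,0,0],-1],[[0,0,0],[0.8,0,0],-1],[[0,0,0],[1.0,0,0],-1],[[0,0,0],[1.2,0,0],-1]])

```text
time: 8.38
eef_pos: [513.0, -6.1, 139.0]
tcp_rot: [2.316, 0.34, -1.611]
wrist_force: [6.1, -6.5, -5.9]
opening: 25.4
```

```bash
python3 -c "
from h import *
st()"
```

```text
t 8.38 tcp [ 0.9  1.2 30.9] jaw deg -72.13 xdotn 1.0 F [ 3.2 -6.9 -7.4] M [-1.27 -0.28  0.36] open 25.4 q [-0.18  0.4   2.15  0.33  0.26  0.69]
```

apply_moves(rows=[[[0,0,0],[0.3,0,0],-1],[[0,0,0],[0.6,0,0],-1],[[0,0,0],[0.8,0,0],-1],[[0,0,0],[1.0,0,0],-1],[[0,0,0],[1.2,0,0],-1]])

```text
time: 9.0
eef_pos: [513.0, -6.2, 139.1]
tcp_rot: [2.332, 0.325, -1.623]
wrist_force: [5.1, -7.4, -4.9]
opening: 25.3
```

```bash
python3 -c "
from h import *
st()"
```

```text
t 9.0 tcp [ 0.9  1.2 30.9] jaw deg -73.33 xdotn 1.0 F [ 2.6 -7.8 -6.2] M [-1.32 -0.31  0.31] open 25.3 q [-0.18  0.4   2.15  0.33  0.26  0.71]
```

apply_moves(rows=[[[0,0,0],[0.3,0,0],-1],[[0,0,0],[0.6,0,0],-1],[[0,0,0],[0.8,0,0],-1],[[0,0,0],[1.0,0,0],-1],[[0,0,0],[1.2,0,0],-1]])

```text
time: 9.62
eef_pos: [513.0, -6.2, 139.0]
tcp_rot: [2.347, 0.309, -1.633]
wrist_force: [4.1, -6.6, -5.0]
opening: 25.1
```

```bash
python3 -c "
from h import *
st()"
```

```text
t 9.62 tcp [ 0.9  1.1 30.9] jaw deg -74.51 xdotn 1.0 F [ 1.7 -6.9 -5.9] M [-1.27 -0.23  0.46] open 25.1 q [-0.18  0.4   2.15  0.33  0.26  0.73]
```

apply_moves(rows=[[[0,0,0],[0.1,0,0],-1],[[0,0,0],[0.3,0,0],-1],[[0,0,0],[0.4,0,0],-1],[[0,0,0],[0.5,0,0],-1],[[0,0,0],[0.6,0,0],-1]])

```text
time: 10.25
eef_pos: [513.0, -6.2, 139.0]
tcp_rot: [2.354, 0.302, -1.639]
wrist_force: [4.9, -7.1, -4.7]
opening: 24.8
```

```bash
python3 -c "
from h import *
st()"
```

```text
t 10.25 tcp [ 0.9  1.2 30.9] jaw deg -75.09 xdotn 1.0 F [ 2.5 -7.5 -5.9] M [-1.31 -0.2   0.51] open 24.8 q [-0.18  0.4   2.15  0.33  0.26  0.74]
```

apply_moves(rows=[[[0,0,0],[0.2,0,0],-1],[[0,0,0],[0.4,0,0],-1],[[0,0,0],[0.6,0,0],-1],[[0,0,0],[0.8,0,0],-1],[[0,0,0],[0.9,0,0],-1]])

```text
time: 10.88
eef_pos: [513.1, -6.2, 139.1]
tcp_rot: [2.365, 0.29, -1.647]
wrist_force: [4.7, -8.8, -5.4]
opening: 25.0
```

```bash
python3 -c "
from h import *
st()"
```

```text
t 10.88 tcp [ 1.   1.1 30.9] jaw deg -75.97 xdotn 1.0 F [ 2.  -9.1 -6.4] M [-1.33 -0.15  0.66] open 25.0 q [-0.18  0.4   2.15  0.33  0.26  0.76]
```

apply_moves(rows=[[[0,0,0],[0.2,0,0],-1],[[0,0,0],[0.4,0,0],-1],[[0,0,0],[0.6,0,0],-1],[[0,0,0],[0.8,0,0],-1],[[0,0,0],[0.8,0,0],-1]])

```text
time: 11.5
eef_pos: [513.1, -6.2, 139.1]
tcp_rot: [2.375, 0.28, -1.654]
wrist_force: [5.0, -7.6, -5.3]
opening: 25.5
```

```bash
python3 -c "
from h import *
st();bot.grab_frame('top');st();"
```

```text
t 11.5 tcp [ 1.   1.2 30.9] jaw deg -76.76 xdotn 1.0 F [ 2.3 -7.9 -6.5] M [-1.26 -0.34  0.72] open 25.5 q [-0.18  0.4   2.15  0.33  0.26  0.77]
t 11.55 tcp [ 1.1  1.2 30.9] jaw deg -76.76 xdotn 1.0 F [ 2.1 -5.8 -6.4] M [-1.22 -0.28  0.7 ] open 24.9 q [-0.18  0.4   2.15  0.33  0.26  0.77]
```

apply_moves(rows=[[[0,0,0],[0.2,0,0],-1],[[0,0,0],[0.4,0,0],-1],[[0,0,0],[0.6,0,0],-1],[[0,0,0],[0.7,0,0],-1],[[0,0,0],[0.7,0,0],-1]])

```text
time: 12.18
eef_pos: [513.1, -6.2, 139.1]
tcp_rot: [2.384, 0.271, -1.66]
wrist_force: [5.1, -7.3, -5.2]
opening: 25.2
```

```bash
python3 -c "
from h import *
st();cv2.imwrite('pics/w3.png',bot.grab_frame('wrist'));st();"
```

```text
t 12.18 tcp [ 1.   1.1 30.9] jaw deg -77.43 xdotn 1.0 F [ 2.5 -7.7 -6.4] M [-1.22 -0.22  0.89] open 25.2 q [-0.18  0.4   2.15  0.33  0.26  0.79]
t 12.22 tcp [ 1.1  1.1 30.9] jaw deg -77.43 xdotn 1.0 F [ 2.2 -8.4 -5.7] M [-1.29 -0.24  0.87] open 25.5 q [-0.18  0.4   2.15  0.33  0.26  0.79]
```

View pics/w3.png

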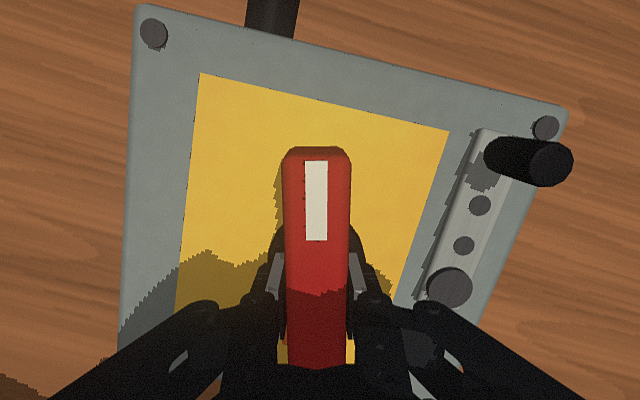

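apply_moves(rows=[[[0,0,0],[0,0,0],0.2],[[0,0,0],[0,0,0],0.2],[[0,0,0],[0,0,0],0.2],[[0,0,0],[0,0,0],0.2],[[-25,0,0],[0,0,0],0.2]])

```text
time: 12.85
eef_pos: [503.0, -5.9, 161.2]
tcp_rot: [2.382, 0.273, -1.669]
wrist_force: [-0.7, -0.7, 0.2]
opening: 51.4
```

```bash
python3 -c "
from h import *
st()
for a in (0,):
  for z in (70,19): print(rel(frompanel([75,-75,z]),toolR(0)), rel(frompanel([75,-75,z]),toolR(-np.pi)))"
```

```text
t 12.85 tcp [-0.9  2.2 55.1] jaw deg -77.57 xdotn 1.0 F [-0.6 -0.6  0.5] M [-0.03  0.21 -0.01] open 51.4 q [-0.19  0.35  2.15  0.28  0.32  0.84]
(array([-15.2,  91.7, -57.4]), array([-77.57,   0.15,   0.2 ])) (array([-15.2,  91.7, -57.4]), array([102.43,   0.22,  -0.16]))
(array([ 35.8,  91.8, -57.6]), array([-77.57,   0.15,   0.2 ])) (array([ 35.8,  91.8, -57.6]), array([102.43,   0.22,  -0.16]))
```

```bash
python3 -c "
from h import *
print(rel(frompanel([70,-70,130]),toolR(-np.pi/4)))"
```

```text
(array([-75.2,  85.7, -53.4]), array([-32.57,   0.2 ,   0.12]))
```

apply_moves(rows=[[[-40,0,0],[0,0,0],0.2],[[-75,30,-20],[-10,0,0],0.2],[[-75,60,-40],[-20,0,0],0.2],[[-75,86,-53],[-30,0,0],0.2],[[-75,86,-53],[-32.6,0,0],0.2]])

```text
time: 13.48
eef_pos: [550.1, -76.6, 256.9]
tcp_rot: [1.951, 0.647, -1.35]
wrist_force: [-0.2, -0.6, -0.5]
opening: 51.3
```

```bash
python3 -c "
from h import *
o=bot.get_obs();np.save('w4.npy',np.r_[o['eef_pos'],o['tcp_rot']])
cv2.imwrite('pics/w4.png',bot.grab_frame('wrist'));st(o)
cv2.imwrite('pics/t4.png',bot.grab_frame('top'))
cv2.imwrite('pics/s4.png',bot.grab_frame('scene'))"
```

```text
t 13.47 tcp [ 71.2 -71.9 130.7] jaw deg -44.83 xdotn 1.0 F [-0.4 -0.5 -0.4] M [-0.    0.14  0.06] open 51.3 q [-0.32  0.27  1.91  0.22  0.64  0.24]
```

View pics/w4.png

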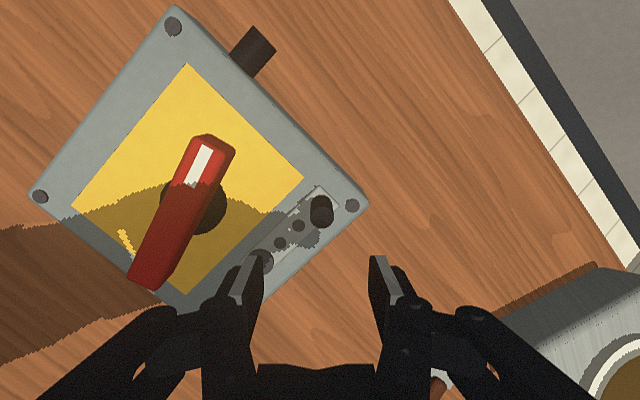

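```bash
python3 - <<'E'
from h import *
im=cv2.imread('pics/w4.png')
a=cv2.resize(im[165:295,230:390],None,fx=5,fy=4.6,interpolation=cv2.INTER_CUBIC)
a=cv2.resize(im[175:285,230:380],None,fx=5,fy=5,interpolation=cv2.INTER_CUBIC)
cv2.imwrite('pics/w4z.png',a)
b=cv2.imread('pics/t4.png');cv2.imwrite('pics/t4z.png',cv2.resize(b[165:280,260:400],None,fx=5,fy=5,interpolation=cv2.INTER_CUBIC))
s=cv2.imread('pics/s4.png');cv2.imwrite('pics/s4z.png',cv2.resize(s[160:270,265:390],None,fx=5,fy=5,interpolation=cv2.INTER_CUBIC))
E
```

View pics/w4z.png

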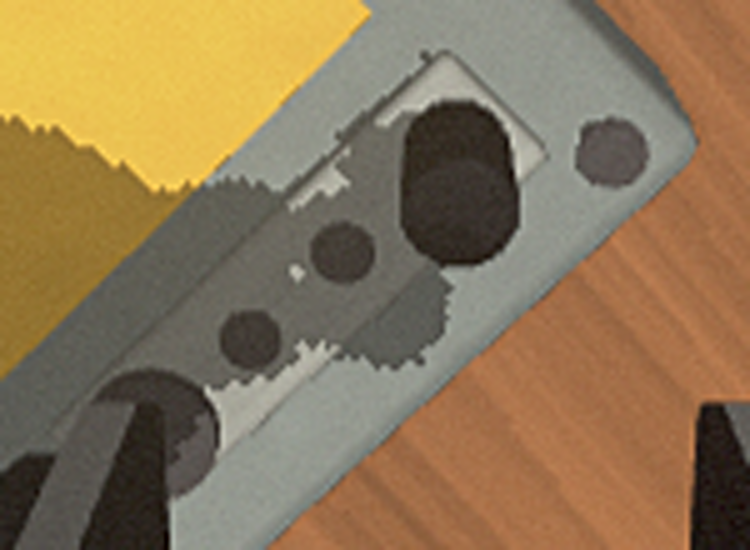

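View pics/t4z.png

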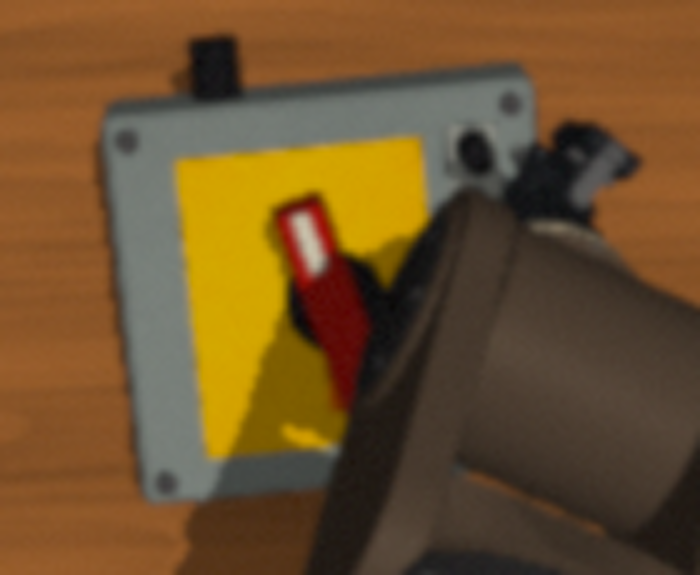

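View pics/s4z.png

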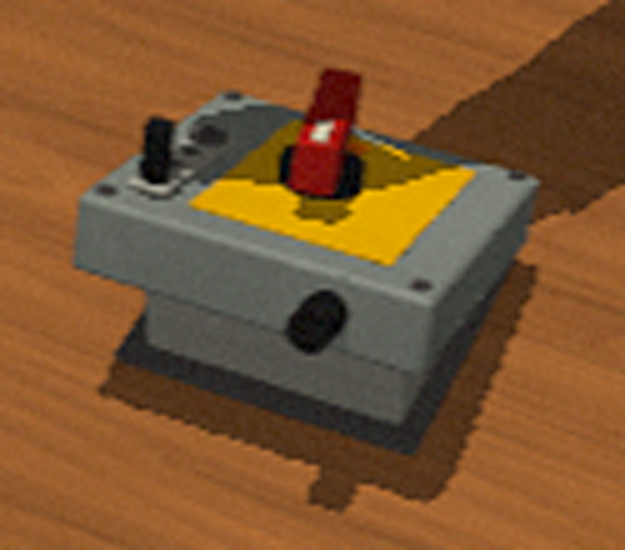

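```bash
python3 - <<'E'
from h import *
w=np.load('w4.npy');o={'eef_pos':w[:3],'tcp_rot':w[3:]};cw=cam('wrist',o);n=panel()[:,2]
W=lambda z:(230+z[0]/5-.4,175+z[1]/5-.4)
S=lambda z:(265+z[0]/5-.4,160+z[1]/5-.4)
cs=cam('scene')
print(topanel(tri([(cw,W((460,211))),(cs,S((158,120)))])).round(1))
for z,uv in [(44,(460,211)),(8,(457,153)),(0,(612,152)),(8,(158,435))]: print(z,topanel(onplane(cw,W(uv),frompanel([0,0,z]),n)).round(1))
# bar angle
im=cv2.imread('pics/w4.png');h=cv2.cvtColor(im,cv2.COLOR_BGR2HSV)
m=(((h[...,0]<6)|(h[...,0]>172))&(h[...,1]>140)&(h[...,2]>50)).astype(np.uint8)
m=cv2.morphologyEx(m,cv2.MORPH_CLOSE,np.ones((25,25)))
k,l,stt,_=cv2.connectedComponentsWithStats(m);i=1+np.argmax(stt[1:,4])
c,_=cv2.findContours((l==i).astype(np.uint8),0,2);r=cv2.minAreaRect(max(c,key=cv2.contourArea));bx=cv2.boxPoints(r);print(stt[i],r)
Q=np.array([topanel(onplane(cw,u,frompanel([0,0,52]),n)) for u in bx]);print(Q.round(1))
for p in ((60,-70,19),(75,-75,19)): pass
# white mark
m=((h[...,1]<50)&(h[...,2]>110)).astype(np.uint8)[130:200,180:230]
ys,xs=np.nonzero(m);print(len(xs),topanel(onplane(cw,(xs.mean()+180,ys.mean()+130),frompanel([0,0,52]),n)))
E
```

```text
[ 76.7 -74.4  43.7]
44 [ 76.5 -73.6  44. ]
8 [ 75.4 -75.1   8. ]
0 [ 92.9 -95.7  -0. ]
8 [  1.  -74.8   8. ]
[ 127  135  108  156 6242] ((179.70004272460938, 212.6000213623047), (44.72135925292969, 165.02182006835938), 26.56505012512207)
[[-59.9  -0.2  52. ]
 [ 63.2  28.5  52. ]
 [ 71.8   1.8  52. ]
 [-52.6 -31.7  52. ]]
514 [45.19536056 12.78548738 52.        ]
```

```bash
python3 -c "
from h import *
st()
print(rel(frompanel([75.7,-74.6,20]),toolR(-np.pi/4)))"
```

```text
t 13.62 tcp [ 69.9 -70.4 130.6] jaw deg -45.03 xdotn 1.0 F [0.2 0.3 0.2] M [ 0.02  0.17 -0.01] open 50.9 q [-0.31  0.27  1.92  0.22  0.64  0.24]
(array([110.6,   7.2,  -1.3]), array([-0.03,  0.09,  0.06]))
```

apply_moves(rows=[[[30,7,-1.3],[0,0,0],0.2],[[60,7,-1.3],[0,0,0],0.2],[[85,7,-1.3],[0,0,0],0.2],[[103,7,-1.3],[0,0,0],0.2],[[110,7,-1.3],[0,0,0],0.2]], squeeze=30)

```text
time: 14.25
eef_pos: [592.3, -75.8, 154.3]
tcp_rot: [1.952, 0.648, -1.354]
wrist_force: [0.1, -0.1, -0.5]
opening: 51.6
```

```bash
python3 -c "
from h import *
st();cv2.imwrite('pics/w5.png',bot.grab_frame('wrist'))"
```

```text
t 14.25 tcp [ 75.6 -74.2  19.9] jaw deg -44.98 xdotn 1.0 F [-0.1 -0.2 -0.5] M [-0.02  0.17 -0.03] open 51.6 q [-0.29  0.47  1.93  0.3   0.43  0.17]
```

View pics/w5.png

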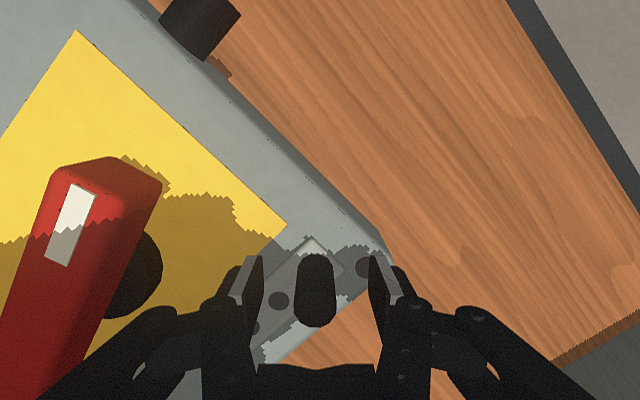

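apply_moves(rows=[[[0,0,0],[0,0,0],-1],[[0,0,0],[0,0,0],-1],[[0,0,0],[0,0,0],-1],[[0,0,0],[0,0,0],-1],[[0,0,0],[0,0,0],-1]], squeeze=25)

```text
time: 14.92
eef_pos: [592.2, -76.1, 155.8]
tcp_rot: [1.953, 0.647, -1.352]
wrist_force: [-5.3, 0.4, 6.9]
opening: 16.9
```

```bash
python3 - <<'E'
from h import *
st()
# arc steps in tool axes
Rt=R.from_rotvec(bot.get_obs()['tcp_rot']).as_matrix();P=panel()
p0=np.array([75,0,0])
for th in np.arange(0.1,1.71,.1):
    d=np.array([75*np.cos(th)-75,-75*np.sin(th),0]);print(round(th,1),(Rt.T@P@d).round(1))
E
```

```text
t 14.93 tcp [ 75.9 -74.5  21.4] jaw deg -44.96 xdotn 1.0 F [-2.6  0.8  8.3] M [ 0.18  0.67 -0.06] open 16.9 q [-0.29  0.47  1.93  0.3   0.43  0.17]
0.1 [0.  5.  5.6]
0.2 [ 0.   9.5 11.6]
0.3 [ 0.  13.3 18.1]
0.4 [ 0.  16.4 24.9]
0.5 [ 0.  18.9 31.9]
0.6 [ 0.  20.7 39.2]
0.7 [ 0.  21.7 46.7]
0.8 [ 0.1 21.9 54.1]
0.9 [ 0.1 21.4 61.6]
1.0 [ 0.1 20.2 69. ]
1.1 [ 0.1 18.2 76.3]
1.2 [ 0.1 15.5 83.3]
1.3 [ 0.1 12.2 90. ]
1.4 [ 0.1  8.2 96.3]
1.5 [1.000e-01 3.500e+00 1.022e+02]
1.6 [ 1.000e-01 -1.700e+00  1.076e+02]
1.7 [ 1.000e-01 -7.400e+00  1.125e+02]
```

apply_moves(rows=[[[-0.7,3.1,3.3],[0,0,0],-1],[[-0.7,5.9,6.8],[0,0,0],-1],[[-0.7,8.6,10.4],[0,0,0],-1],[[-0.7,11.1,14.1],[0,0,0],-1],[[-0.7,13.3,18.1],[0,0,0],-1]])

```text
time: 15.55
eef_pos: [590.3, -98.2, 154.7]
tcp_rot: [1.953, 0.648, -1.353]
wrist_force: [-2.7, 5.5, 1.3]
opening: 17.1
```

```bash
cat >>h.py <<'E'
def hasp():
    q=topanel(bot.get_obs()['eef_pos']); print('theta',np.arctan2(-(q[1]+75),q[0]).round(3),'r',np.hypot(q[0],q[1]+75).round(1))
E
python3 -c "
from h import *
st();hasp()"
```

```text
t 15.55 tcp [ 72.2 -96.4  21.5] jaw deg -44.97 xdotn 1.0 F [-1.7  5.7  2. ] M [ 0.77  0.5  -0.14] open 17.1 q [-0.33  0.47  1.93  0.32  0.44  0.11]
theta 0.288 r 75.3
```

apply_moves(rows=[[[0,1.6,3.4],[0,0,0],-1],[[0,3.1,6.8],[0,0,0],-1],[[0,4.4,10.3],[0,0,0],-1],[[0,5.6,13.8],[0,0,0],-1],[[0,5.6,13.8],[0,0,0],-1]])

```text
time: 16.18
eef_pos: [585.7, -112.3, 152.6]
tcp_rot: [1.953, 0.648, -1.354]
wrist_force: [-4.1, 3.1, 2.4]
opening: 17.3
```

```bash
python3 -c "
from h import *
st();hasp()"
```

```text
t 16.18 tcp [  66.2 -110.1   21.5] jaw deg -45.0 xdotn 1.0 F [-2.8  3.4  3.6] M [ 0.6   0.63 -0.23] open 17.3 q [-0.36  0.47  1.93  0.34  0.44  0.06]
theta 0.488 r 74.9
```

apply_moves(rows=[[[0,1.8,7.3],[0,0,0],-1],[[0,2.8,14.8],[0,0,0],-1],[[0,3.0,22.2],[0,0,0],-1],[[0,2.5,29.7],[0,0,0],-1],[[0,1.3,37.1],[0,0,0],-1]])

```text
time: 16.8
eef_pos: [564.3, -141.1, 144.0]
tcp_rot: [1.953, 0.648, -1.353]
wrist_force: [0.0, 5.1, 0.5]
opening: 17.1
```

```bash
python3 -c "
from h import *
st();hasp()"
```

```text
t 16.8 tcp [  41.2 -137.2   21.5] jaw deg -44.97 xdotn 1.0 F [0.5 5.1 0.3] M [ 0.81  0.02 -0.1 ] open 17.1 q [-0.43  0.47  1.97  0.42  0.42 -0.08]
theta 0.986 r 74.6
```

apply_moves(rows=[[[0,-2,7.3],[0,0,0],-1],[[0,-4.7,14.3],[0,0,0],-1],[[0,-8,21],[0,0,0],-1],[[0,-12,27.3],[0,0,0],-1],[[0,-16.7,33.2],[0,0,0],-1]])

```text
time: 17.42
eef_pos: [534.3, -158.3, 133.0]
tcp_rot: [1.953, 0.638, -1.349]
wrist_force: [11.0, -11.8, -3.9]
opening: 17.1
```

```bash
python3 -c "
from h import *
st();hasp()"
```

```text
t 17.43 tcp [   8.1 -152.1   21.9] jaw deg -45.01 xdotn 1.0 F [  8.1 -12.5  -7.1] M [-1.88 -0.89 -0.35] open 17.1 q [-0.49  0.47  2.04  0.51  0.37 -0.23]
theta 1.466 r 77.5
```

```bash
python3 - <<'E'
from h import *
im=bot.grab_frame('wrist');cv2.imwrite('pics/w6.png',im);st();hasp()
cv2.imwrite('pics/s6.png',bot.grab_frame('scene'));st();hasp()
print(bot.get_obs()['dq'])
E
```

```text
t 17.48 tcp [   7.4 -152.3   21.8] jaw deg -45.02 xdotn 1.0 F [  4.2 -12.4  -5.8] M [-1.78 -0.2  -0.31] open 17.1 q [-0.49  0.47  2.04  0.51  0.37 -0.23]
theta 1.475 r 77.7
t 17.52 tcp [   7.5 -152.3   21.8] jaw deg -45.03 xdotn 1.0 F [  2.1 -14.2  -4.1] M [-2.02 -0.08 -0.24] open 16.9 q [-0.49  0.47  2.04  0.51  0.37 -0.23]
theta 1.474 r 77.7
[ 0.00386651  0.00268563 -0.00793144 -0.01861824  0.01175993  0.02157757]
```

View pics/w6.png

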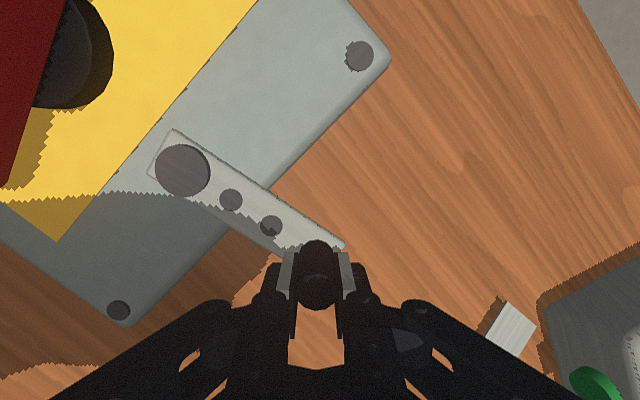

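View pics/s6.png

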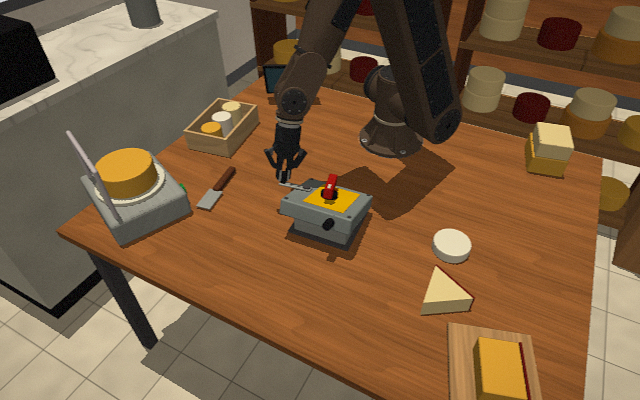

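```bash
python3 - <<'E'
from h import *
cw=cam('wrist');n=panel()[:,2]
Q=[]
for uv,z in [((182,171),8),((231,200),8),((271,226),8),((317,280),44),((359,56),1),((118,310),1)]:
    q=topanel(onplane(cw,uv,frompanel([0,0,z]),n));print(q.round(1));Q.append(q)
d=Q[2]-Q[0];print(np.arctan2(-d[1],d[0]), np.arctan2(-(Q[3]-Q[0])[1],(Q[3]-Q[0])[0]))
im=cv2.imread('pics/w6.png');cv2.imwrite('pics/w6z.png',cv2.resize(im[130:370,210:430],None,fx=2.5,fy=2.5,interpolation=cv2.INTER_CUBIC))
E
```

```text
[ -0.8 -73.3   8. ]
[  4.6 -98.6   8. ]
[   8.3 -121.3    8. ]
[  17.4 -143.7   44. ]
[ 92.4 -95.7   1. ]
[-91.8 -95.5   1. ]
1.3841034647092003 1.3184526912167498
```

View pics/w6z.png

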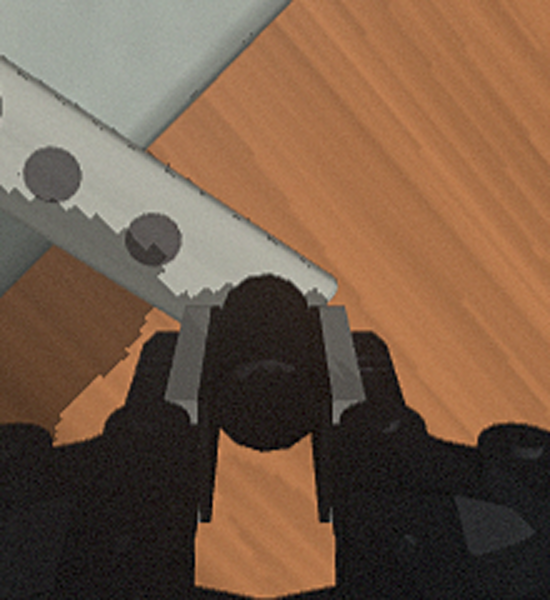

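apply_moves(rows=[[[0,0,0],[0,0,0],0.2],[[0,0,0],[0,0,0],0.2],[[0,1.9,-7],[0,0,0],0.2],[[0,1.9,-7],[-10,0,0],0.2],[[0,1.9,-7],[-20,0,0],0.2]])

```text
time: 18.15
eef_pos: [538.3, -151.2, 134.3]
tcp_rot: [1.666, 0.826, -1.147]
wrist_force: [-1.5, -1.0, 0.1]
opening: 50.9
```

apply_moves(rows=[[[0,0,0],[-10,0,0],0.2],[[0,0,0],[-20,0,0],0.2],[[0,0,0],[-25,0,0],0.2],[[0,0,0],[-25,0,0],0.2],[[0,0,0],[-25,0,0],0.2]])

```text
time: 18.77
eef_pos: [538.1, -151.4, 134.3]
tcp_rot: [1.31, 0.992, -0.893]
wrist_force: [-0.6, -0.1, 0.2]
opening: 50.9
```

```bash
python3 - <<'E'
from h import *
st();cv2.imwrite('pics/w7.png',bot.grab_frame('wrist'));st()
cw=cam('wrist');n=panel()[:,2]
for th in (1.36,1.4,1.44):
  for z in (8,44): print(th,z,proj(cw,frompanel([75*np.cos(th),-75-75*np.sin(th),z])).round(0))
E
```

```text
t 18.77 tcp [  12.6 -145.5   21.5] jaw deg -0.06 xdotn 1.0 F [-0.5 -0.1  0.4] M [-0.04  0.18 -0.04] open 50.9 q [-0.47  0.47  2.03  0.49  0.39 -0.98]
t 18.82 tcp [  12.6 -145.6   21.5] jaw deg -0.05 xdotn 1.0 F [ 0.   0.3 -0.1] M [ 0.01  0.2  -0.01] open 51.2 q [-0.47  0.47  2.03  0.49  0.39 -0.98]
1.36 8 [319. 270.]
1.36 44 [319. 313.]
1.4 8 [313. 271.]
1.4 44 [312. 314.]
1.44 8 [307. 272.]
1.44 44 [305. 315.]
```

View pics/w7.png

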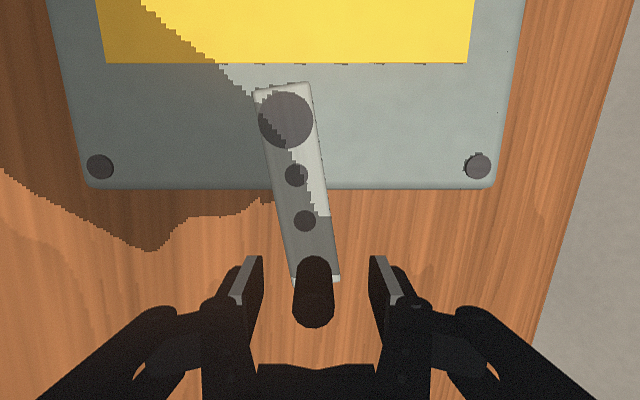

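apply_moves(rows=[[[0,0,3],[0,0,0],0.2],[[0,1,3],[0,0,0],-1],[[0,1,3],[0,0,0],-1],[[0,1,3],[0,0,0],-1],[[0,1,3],[0,0,0],-1]], squeeze=25)

```text
time: 19.45
eef_pos: [539.1, -154.6, 134.6]
tcp_rot: [1.309, 0.992, -0.892]
wrist_force: [-1.2, -0.3, 1.5]
opening: 16.8
```

apply_moves(rows=[[[0,-3,0.4],[0,0,0],-1],[[0,-6,0.8],[0,0,0],-1],[[0,-9,1.1],[0,0,0],-1],[[0,-12,1.2],[0,0,0],-1],[[0,-14,1.2],[0,0,0],-1]])

```text
time: 20.08
eef_pos: [527.1, -158.0, 130.3]
tcp_rot: [1.309, 0.988, -0.892]
wrist_force: [6.7, -6.8, 0.7]
opening: 16.8
```

```bash
python3 -c "
from h import *
st();hasp()"
```

```text
t 20.07 tcp [   0.5 -151.3   21.7] jaw deg -0.0 xdotn 1.0 F [ 6.  -7.3 -1.4] M [-1.4  -0.71 -0.29] open 16.8 q [-0.49  0.46  2.06  0.53  0.37 -1.04]
theta 1.565 r 76.3
```

apply_moves(rows=[[[0,-1,1],[0,0,0],-1],[[0,-2,1],[0,0,0],-1],[[0,-3,1],[0,0,0],-1],[[0,-3,1],[0,0,0],-1],[[0,-3,1],[0,0,0],-1]])

```text
time: 20.7
eef_pos: [524.1, -158.8, 129.1]
tcp_rot: [1.309, 0.99, -0.892]
wrist_force: [5.2, -2.8, 1.1]
opening: 17.3
```

```bash
python3 -c "
from h import *
st();hasp()"
```

```text
t 20.7 tcp [  -2.9 -151.8   21.7] jaw deg 0.01 xdotn 1.0 F [ 5.  -3.2 -0.7] M [-0.61 -0.5  -0.23] open 17.3 q [-0.5   0.46  2.06  0.54  0.37 -1.06]
theta 1.608 r 76.9
```

apply_moves(rows=[[[0,-0.5,0.5],[0,0,0],-1],[[0,-1,0.5],[0,0,0],-1],[[0,-1.5,0.5],[0,0,0],-1],[[0,-2,0.5],[0,0,0],-1],[[0,-2,0.5],[0,0,0],-1]])

```text
time: 21.32
eef_pos: [523.7, -159.0, 129.0]
tcp_rot: [1.309, 0.988, -0.89]
wrist_force: [16.7, 6.6, -0.6]
opening: 17.2
```

```bash
python3 -c "
from h import *
st();hasp()"
```

```text
t 21.32 tcp [  -3.3 -152.    21.8] jaw deg 0.05 xdotn 1.0 F [15.9  5.3 -6.4] M [ 0.69 -2.45 -0.17] open 17.2 q [-0.5   0.46  2.06  0.55  0.36 -1.07]
theta 1.613 r 77.1
```

apply_moves(rows=[[[0,0,0],[0,0,0],0.2],[[0,0,0],[0,0,0],0.2],[[0,0,0],[0,0,0],0.2],[[-20,0,0],[0,0,0],0.2],[[-60,0,0],[0,0,0],0.2]])

```text
time: 21.95
eef_pos: [500.4, -159.9, 183.8]
tcp_rot: [1.309, 0.996, -0.893]
wrist_force: [0.4, 0.4, 0.7]
opening: 51.2
```

apply_moves(rows=[[[-40,0,20],[0,0,0],0.2],[[-40,0,50],[0,0,0],0.2],[[-40,0,60],[0,0,0],0.2],[[-40,0,60],[0,0,0],0.2],[[-40,0,60],[0,0,0],0.2]])

```text
time: 22.58
eef_pos: [491.7, -220.1, 221.4]
tcp_rot: [1.309, 0.994, -0.892]
wrist_force: [-0.6, 0.1, 0.2]
opening: 51.5
```

```bash
python3 -c "
from h import *
o=bot.get_obs();st(o);np.save('w8.npy',np.r_[o['eef_pos'],o['tcp_rot']])
cv2.imwrite('pics/w8.png',bot.grab_frame('wrist'))
b=bot.grab_frame('top');cv2.imwrite('pics/t8.png',b)
cv2.imwrite('pics/t8z.png',cv2.resize(b[165:280,260:400],None,fx=5,fy=5,interpolation=cv2.INTER_CUBIC))
"
```

```text
t 22.57 tcp [  -5.8 -210.5  121.1] jaw deg 0.04 xdotn 1.0 F [-0.5  0.1  0.4] M [ 0.04  0.19 -0.01] open 51.5 q [-0.65  0.31  1.97  0.39  0.63 -1.02]
```

View pics/w8.png

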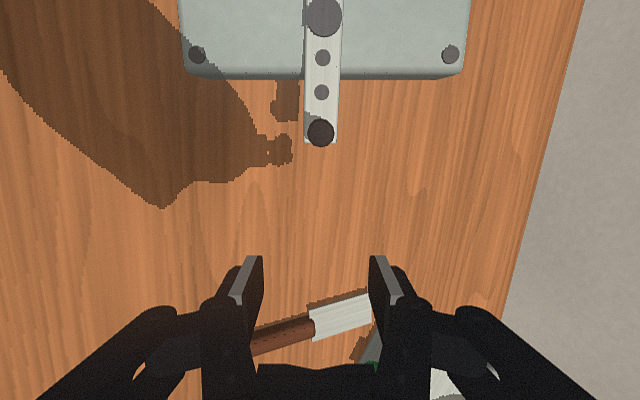

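View pics/t8.png

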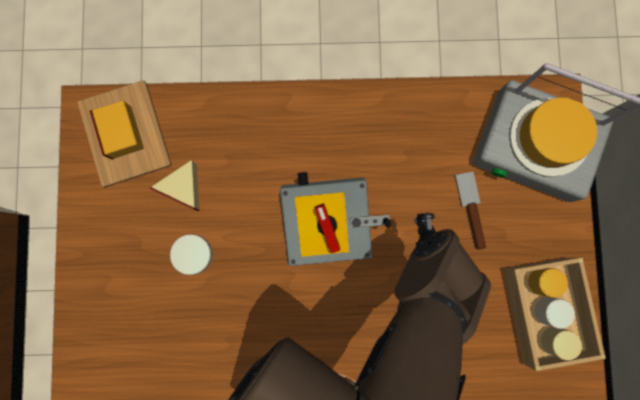

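View pics/t8z.png

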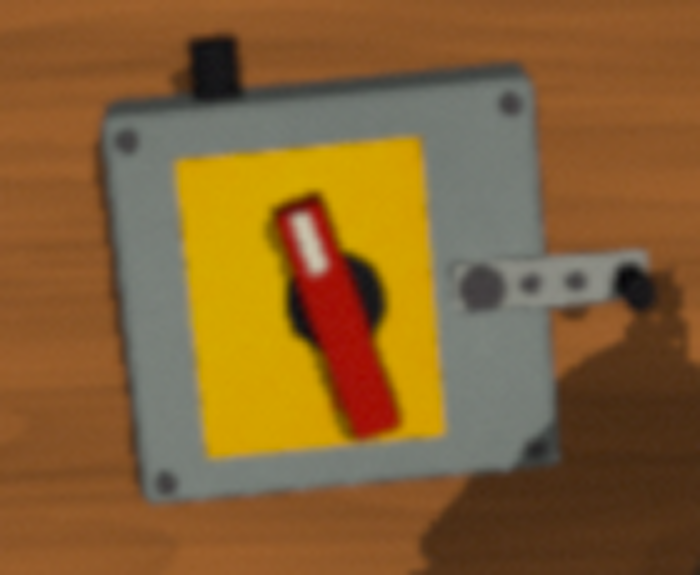

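```bash
python3 -c "
from h import *
w=np.load('w8.npy');cw=cam('wrist',{'eef_pos':w[:3],'tcp_rot':w[3:]});n=panel()[:,2]
a=topanel(onplane(cw,(323,17),frompanel([0,0,8]),n));b=topanel(onplane(cw,(321,92),frompanel([0,0,8]),n));d=b-a;print(a,b,np.arctan2(-d[1],d[0]))
c=topanel(onplane(cw,(320,132),frompanel([0,0,44]),n));print(c)
print(rel(frompanel([-40,-160,150]),toolR(-np.radians(60))))
"
```

```text
[  0.62968797 -73.33445328   8.        ] [  -0.49065508 -121.61214241    8.        ] 1.5939983900774723
[  -1.50968153 -147.7358885    44.        ]
(array([-28.7, -34.5, -50.6]), array([6.007e+01, 4.000e-02, 1.200e-01]))
```

```bash
python3 -c "
from h import *
print(frompanel([-10,60,120]));print(rel(frompanel([-10,60,120]),toolR(0)))
"
```

```text
[467.90483479  49.44427198 218.99574747]
(array([   1.4,   -4.1, -270.6]), array([ 0.07, -0.02,  0.12]))
```

apply_moves(rows=[[[0,-4,-55],[0,0,0],0.2],[[0,-4,-110],[0,0,0],0.2],[[0,-4,-165],[0,0,0],0.2],[[0,-4,-220],[0,0,0],0.2],[[0,-4,-270],[0,0,0],0.2]])

```text
time: 23.3
eef_pos: [467.2, 50.2, 220.6]
tcp_rot: [1.309, 0.993, -0.891]
wrist_force: [0.8, 0.1, 0.3]
opening: 51.0
```

```bash
python3 -c "
from h import *
bot.grab_frame('top');o=bot.get_obs();st(o)
cv2.imwrite('pics/w9.png',bot.grab_frame('wrist'))
cw=cam('wrist',o)
print([proj(cw,frompanel([x,y,7])).round(0) for x,y in ((-34,-8),(-34,8),(-60,8),(-60,-8))])
"
```

```text
t 23.35 tcp [-10.7  64.8 121.9] jaw deg 0.11 xdotn 1.0 F [-2.2  1.1  0.5] M [-0.05  0.28  0.02] open 51.4 q [-0.05  0.2   2.15  0.1   0.45 -0.21]
[array([287., 287.]), array([287., 270.]), array([257., 270.]), array([258., 287.])]
```

View pics/w9.png

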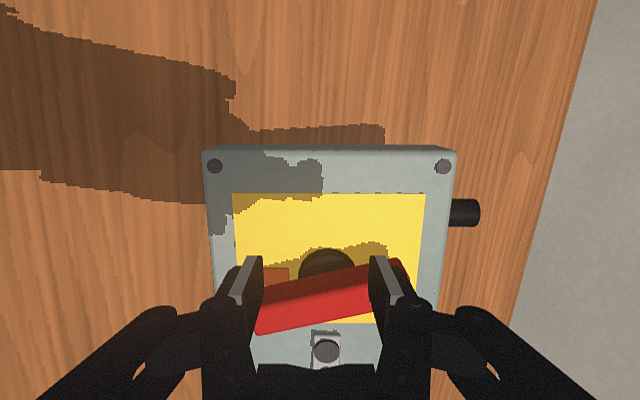

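```bash
python3 -c "
from h import *
cw=cam('wrist');print([proj(cw,frompanel([x,97.6,0])).round(1) for x in (-92,92)])
im=cv2.imread('pics/w9.png');cv2.imwrite('pics/w9z.png',cv2.resize(im[230:340,200:340],None,fx=5,fy=5,interpolation=cv2.INTER_CUBIC))
a=cv2.imread('pics/w1.png')
w=np.load('w1.npy');c1=cam('wrist',{'eef_pos':w[:3],'tcp_rot':w[3:]});n=panel()[:,2]
for z in ((249,167),(281,178),(274,194),(247,184)): print(topanel(onplane(c1,z,frompanel([0,0,7]),n)).round(1))
"
```

```text
[array([212.7, 163.8]), array([441.1, 165. ])]
[-60.4   9.    7. ]
[-33.8   9.9   7. ]
[-34.6  -4.7   7. ]
[-57.7  -4.8   7. ]
```

View pics/w9z.png

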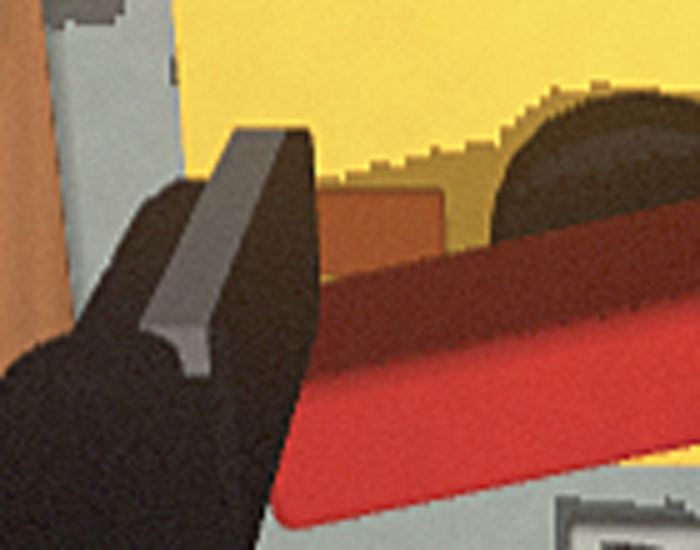

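apply_moves(rows=[[[-15,0,0],[0,0,0],0.2],[[-15,0,0],[0,0,0],0.2],[[-15,0,0],[0,0,0],0.2],[[-15,0,0],[0,0,0],0.2],[[-15,0,0],[0,0,0],0.2]])

```text
time: 24.02
eef_pos: [462.8, 47.4, 234.3]
tcp_rot: [1.309, 0.993, -0.892]
wrist_force: [-0.9, -0.8, -0.4]
opening: 50.9
```

```bash
python3 -c "
from h import *
st();print(bot.finish_job())"
```

```text
t 24.02 tcp [ -9.7  58.4 136.2] jaw deg 0.02 xdotn 1.0 F [-1.  -0.7 -0. ] M [0.02 0.12 0.04] open 50.9 q [-0.07  0.17  2.14  0.1   0.49 -0.22]
the job is handed in; nothing more can be done
None
```

The isolator is at off, the hasp is out at its stop and both are released. I handed the job in at 24 s; no verdict was reported.

- **Handle:** I turned it about 97° (1.69 rad) clockwise in one grasp. Resistance rose from the 0.3 N m friction to about 0.88 N m against the off stop, and I stopped there. The bar then sat about 14° left of panel +x.
- **Hasp:** I swung it only after that, and it passed the interlock angle without being blocked. Near 1.39 rad the post was slipping out of the pads, so I opened the fingers, re-centred, turned the jaws and gripped again. The hasp then went on to its stop, felt as 16 N with no more travel. The last wrist picture measures it at 1.59 rad.
- **Tell-tale:** The handle hides part of it. The edges I could see are level with the panel and where they should be within 2–3 mm, so I read it as not dragged.
- **Bystanders:** In the last top view, the cheeses and the knife looked unmoved compared with the first. I did not measure their positions.
- **Robot:** The gripper ended open, about 125 mm above the panel, with about 1 N at the wrist, which is sensor noise.

One disagreement: near the end of the swing, the post's radius by the arm's pose read about 77 mm instead of 75 mm. That is within the 2 mm calibration and the slip in the pads.

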